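# Snap the lid onto a new sharps tub

## Task

The lid of the new round sharps tub has only been laid on top. Press its rim down with the fingertips, one ear after another, until all three sections have clicked and the lid sits flat on the rim all round. Do not lift the lid or force it, and leave everything round it where it stands.

Things in the scene. Friction and masses are not known exactly. Their poses are not given: they have to be found in the camera images.
- sharps_tub: Round sharps tub fixed in a low grey bench holder (140 mm across, 24 mm high). Origin at the centre of the underside, on the worktop, z up; rim radius 60 mm, rim 105 mm up. Three snap tongues on its collar, in the directions 0 (its x axis), +120 and -120 degrees, each with an outward hook on which the lid rests at the start; any yaw. A centrifuge with its lid up, 250 mm high, stands to its right.
- tub_lid: Stiff white round lid, laid on the tub but not snapped on: disc 128 mm across, 4 mm thick, three ears reaching 72 mm from the centre, each 34 mm wide, one over each tongue; round collar (72 mm across, 16 mm high) with a shut flap in the middle. Origin at the centre of its underside, z up, yaw as the tub. Underside 114 mm above the worktop at the start, 105 mm when home; pressing one ear raises the far side 3 mm.
- tongue_a (a joint): Snap tongue under ear a, rad: 0 = sprung out at rest, grows to about 0.1 while the lid pushes it inward, and springs back to 0 when that section has clicked home (it also reads 0 while the lid still rests on top of it).
- tongue_b (a joint): The same for ear b.
- tongue_c (a joint): The same for ear c.
- ear_a (a point): Middle of the top of ear a, where a thumb presses: 62 mm from the lid's centre in direction 0 degrees of the lid's frame, 4 mm above its underside; flat area 24 mm radially by 34 mm. 118 mm above the worktop at the start, 109 mm when home. Pressed straight down it gives way at about 6 to 10 N, clicks, then stands firm on the rim.
- ear_b (a point): Middle of the top of ear b, where a thumb presses: 62 mm from the lid's centre in direction +120 degrees of the lid's frame, 4 mm above its underside; flat area 24 mm radially by 34 mm. 118 mm above the worktop at the start, 109 mm when home. Pressed straight down it gives way at about 6 to 10 N, clicks, then stands firm on the rim.
- ear_c (a point): Middle of the top of ear c, where a thumb presses: 62 mm from the lid's centre in direction -120 degrees of the lid's frame, 4 mm above its underside; flat area 24 mm radially by 34 mm. 118 mm above the worktop at the start, 109 mm when home. Pressed straight down it gives way at about 6 to 10 N, clicks, then stands firm on the rim.
- specimen_cup_a: Specimen cup with screw lid, 62 mm across, 72 mm high, at the front left; loose bystander. Origin at the centre of the underside.
- specimen_cup_b: Specimen cup with screw lid, 62 mm across, 72 mm high, at the front, right of the tub; loose bystander. Origin at the centre of the underside.
- strip_vial_b: Test-strip vial with press cap, 42 mm across, 104 mm high, behind the tub; loose bystander. Origin at the centre of the underside.
- lancet_box: Small carton, 55 x 86 x 48 mm, behind the tub; loose bystander. Origin at the centre of the underside.
- glucose_meter: Hand-held meter lying flat, 93 x 52 x 20 mm, in front; loose bystander. Origin at the centre of the underside.
- lab_timer: Timer lying flat, 58 x 66 x 17 mm, in front; loose bystander. Origin at the centre of the underside.

How it is judged:
On the way, in this order (a step that is already met when the one before it is completed fails the run):
1. at least one section has clicked home while another is still up (section by section, not the whole lid at once) (((z of ear_a in the frame of sharps_tub below 0.1118 m and value of joint tongue_a below 0.04 rad) or (z of ear_b in the frame of sharps_tub below 0.1118 m and value of joint tongue_b below 0.04 rad) or (z of ear_c in the frame of sharps_tub below 0.1118 m and value of joint tongue_c below 0.04 rad)) and (not (z of ear_a in the frame of sharps_tub below 0.1118 m and value of joint tongue_a below 0.04 rad) or not (z of ear_b in the frame of sharps_tub below 0.1118 m and value of joint tongue_b below 0.04 rad) or not (z of ear_c in the frame of sharps_tub below 0.1118 m and value of joint tongue_c below 0.04 rad))), for 0.2 s.
2. all three sections have clicked home (z of each of ear_a, ear_b, ear_c in the frame of sharps_tub below 0.1118 m and value of joint each of tongue_a, tongue_b, tongue_c below 0.04 rad), for 0.2 s.
At the end, for the whole second after the job is handed in: All three ears are down (top face of each less than 111.8 mm above the tub's underside, 109 mm being fully home) with their tongues sprung back (below 0.04 rad), the lid level within 0.03 rad and at rest, and no bystander more than 30 mm from its start (all of step 2 and linear speed of tub_lid below 0.02 m/s and angle between tub_lid's own z axis and vertical below 0.03 rad and distance of each of specimen_cup_a, specimen_cup_b, strip_vial_b, lancet_box, glucose_meter, lab_timer from where it was at the start of the episode below 0.03 m); the robot touches nothing.
It fails at once if the lid is lifted off or prised up instead of pressed (z of tub_lid in the frame of sharps_tub above 0.125 m or z of any of ear_a, ear_b, ear_c in the frame of sharps_tub above 0.135 m).
It fails at once if the lid is forced: more than 70 N on it (contact force between any of the fingers, the arm and tub_lid above 70 N).
It fails at once if a bystander is moved by more than 30 mm or lifted (distance of any of specimen_cup_a, specimen_cup_b, strip_vial_b, lancet_box, glucose_meter, lab_timer from where it was at the start of the episode above 0.03 m).
It also fails if it takes over 56 s, if anything falls off the work surface, if the arm or the gripper's body presses on something with over 40 N, if the wrist force passes 120 N, or if a joint passes its speed limit or range.

## Robot

A 6-joint arm with a two-finger parallel gripper is mounted at the origin on a cart in front of the work surface, level with it; the furniture and walls round the work are solid. World frame = base frame: x ahead of the robot, y to its left, z up, the work surface at z = 0. Lengths are in m, angles in rad, forces in N, time in s.
With the tool pointing down it reaches from about 0.275 to 0.975 m from the base axis. Payload 8.4 kg.
Tool frame: the origin (TCP) lies between the finger pads; the fingertips stand 19 mm ahead of it and the grasp point (between the pads) is the TCP (ctrl.tips_ahead is the distance from the TCP to the fingertips, in m); z points along the fingers, y is the line along which they close (so a half turn about z gives the same grasp; the last joint's range is limited). The gripper opens to 92 mm and grips with 3 to 60 N. Pads are 20 mm wide; open, the fingers measure 128 mm over their backs; the gripper's body (75 mm by 189 mm) begins 69 mm behind the grasp point.
Start: joints at [1.104, 0.353, 1.633, -0, 1.155, -0.002], TCP at [0.28, 0.559, 0.234] pointing down, gripper open.
Joint ranges: [-2.63, 2.63], [-0.92, 2.1], [0.06, 2.66], [-1.3, 4.44], [0, 2.69], [-3.02, 3.02]. Speed limits (rad/s): [2.22, 2.22, 2.79, 3.14, 3.14, 3.14].

## Interface

Orientations are given as [roll, pitch, yaw] about the fixed x, y, z axes, in that order (R = Rz(yaw) Ry(pitch) Rx(roll)).
In Python, from rig import status, eyes, job, ctrl gives the robot as it stands.
- The arm moves only by the shell command python3 -m jog 'ROWS' [FORCE]. ROWS is JSON, one flat list of numbers, 7 for each row, row after row: the shift along the tool's x, y, z scaled (see below), then the turn, a rotation vector about the tool's x, y, z scaled (see below), then the opening, from 0 (shut) to 1 (fully open). In form: [tx, ty, tz, ax, ay, az, hand, tx, ty, tz, ax, ay, az, hand, ...]. A call has 1 to 20 rows; each row is the pose to reach, as a shift and turn from the pose commanded when the call began, along the tool's axes at that moment; what a row does not reach only later rows make up. The controller multiplies each number of a shift by 1 m and each number of a turn by 90 degrees. A row lasts 1/12 s, in which the tool goes at most 41.7 mm and 7.16 degrees, less where a joint would pass 70% of its speed; a pose out of reach is approached as far as the arm can. A call with a number of a shift or a turn outside -1 to 1 is refused whole. A call with a gripper value outside its range is refused whole. The fingers move at their own pace and stop on an object; FORCE is the grip in N (left out, the last holds). Time passes only in rows, so rows that repeat a pose let the fingers close. It gives the time, the measured TCP pose, the force, the opening and the grip force at its end, in the units of the state.
- status.get_state(): the state, without advancing time (a new reading comes with each control period).
- eyes.snapshot(name): name is "scene" or "top" or "wrist"; returns a dict with "color" (400x640x3 uint8, red, green, blue), "depth" (400x640 float32, m along the optical axis (not along the pixel's ray), 0 where there is no reading), "mtx" (3x3 intrinsics, pixels), "position" and "orientation" of the camera in the world. Camera axes: x right, y down, z forward; pixel columns grow to the right and rows downward; lengths in m; the calibration is good to about 2 mm. A picture is of the moment at which its call begins.
- job.job_done(): hands the job in; it is judged then, once.
The state is a dict: "time": time; "q": joint angles; "qvel": joint speeds; "effort": joint torques, N m; "eef_pos": TCP position; "tcp_rot": TCP orientation; "ft_force": force on the tool from outside, world axes, zero at the start; "torque": the same for the moment, N m; "grip_width": finger opening in m; "gripper_force": force on a finger pad.
Only numpy, scipy, OpenCV 4.12 (cv2) and the standard library are available. Lean on these libraries where they do the work, as an engineer would, in place of code of your own. Each camera call takes 0.05 s, during which the arm holds its last target. There are 200 camera calls.

## Working session

There is one attempt and no reset: what is moved stays moved. The work goes in short steps, Python scripts to look and compute and a shell command to move; the robot and the scene stay as the last step left them, time stands still between calls to the robot, and variables do not carry over. Pictures are saved under pics/ and viewed, at most 10 in all, crops included, and the job is handed in when it is done.

```bash
mkdir -p pics; python3 - <<'E'
from rig import status,eyes,ctrl
import cv2,numpy as np
s=status.get_state();print(s);print(ctrl.tips_ahead)
for n in("top","scene"):
    d=eyes.snapshot(n);np.savez(n+'.npz',**d);print(n,d['mtx'],d['position'],d['orientation'])
    cv2.imwrite(f'pics/{n}0.png',d['color'][...,::-1])
E
```

```text
{'time': 0.0, 'q': array([ 1.10357441e+00,  3.53621438e-01,  1.63415376e+00, -1.80411412e-05,
        1.15520543e+00, -2.41545910e-03]), 'qvel': array([-0.00176285,  0.00063558,  0.00066247, -0.00189395,  0.00060152,
        0.00033342]), 'effort': array([-4.01417594e-03, -5.93843830e+01, -3.34217763e+01,  6.93609472e-02,
        2.33871653e-02, -1.99255342e-04]), 'eef_pos': array([0.27995139, 0.55825295, 0.23287197]), 'tcp_rot': array([-3.14020465e+00,  1.31426823e-05,  2.67679350e+00]), 'ft_force': array([0.09269026, 0.34465937, 0.38329672]), 'torque': array([-0.0211091 , -0.01349593,  0.02645905]), 'gripper_force': 0.0, 'grip_width': 0.0918976867406988}
0.019
top [[363.88211017   0.         318.30037678]
 [  0.         363.88211017 197.45592175]
 [  0.           0.           1.        ]] [0.50685073 0.08817104 0.9846766 ] [-3.10557026 -0.02147284 -1.54149909]
scene [[393.0002269    0.         318.0611677 ]
 [  0.         393.0002269  201.37741992]
 [  0.           0.           1.        ]] [ 0.07652895 -0.70977718  0.47524958] [-1.94653977 -0.01766927 -0.56934972]
```

View pics/top0.png

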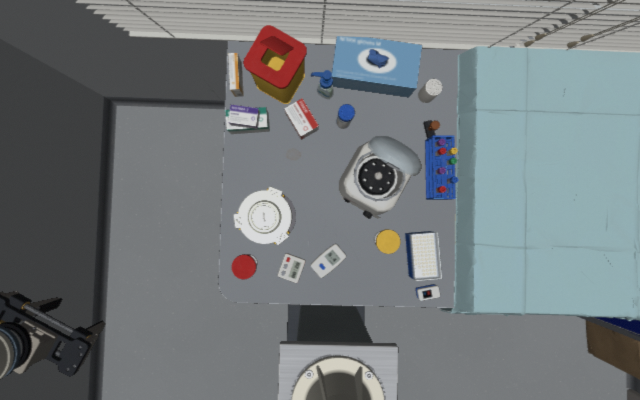

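View pics/scene0.png

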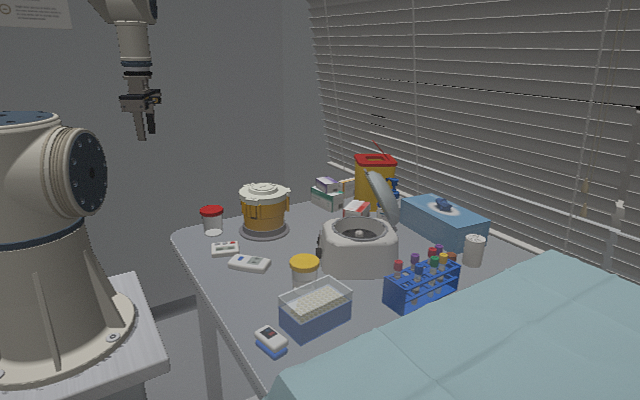

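The top view shows the white lid centred near (264,216), with ears near (277,191), (238,220) and (283,239). The scene view shows the lid lying on the tub with free space above it. Next I measure it from depth and colour.

```bash
cat >h.py <<'E'
import numpy as np,cv2
from scipy.spatial.transform import Rotation as R
def cloud(d):
    v,u=np.mgrid[:400,:640];K=d['mtx'];z=d['depth']
    p=np.stack([(u-K[0,2])/K[0,0]*z,(v-K[1,2])/K[1,1]*z,z],-1)
    return p@R.from_euler('xyz',d['orientation']).as_matrix().T+d['position']
def ray(d,uv,h):
    K=d['mtx'];r=R.from_euler('xyz',d['orientation']).as_matrix()@np.array([(uv[0]-K[0,2])/K[0,0],(uv[1]-K[1,2])/K[1,1],1])
    return d['position']+r*(h-d['position'][2])/r[2]
def lid(d,h=.118):
    P=cloud(d);c=d['color'].astype(int)
    m=((P[...,2]>.095)&(P[...,2]<.15)&(c.min(-1)>90)&(np.ptp(c,axis=-1)<45)).astype(np.uint8)
    m[:,:200]=0;m[:,320:]=0;m[:160]=0;m[270:]=0
    n,l,st,ce=cv2.connectedComponentsWithStats(m);i=1+st[1:,4].argmax();m=(l==i)
    v,u=np.nonzero(m)
    W=np.array([ray(d,(a,b),h)[:2] for a,b in zip(u,v)])
    return m,W,P
E
python3 - <<'E'
from h import *
d=dict(np.load('top.npz'))
m,W,P=lid(d);print(m.sum())
c,r=cv2.minEnclosingCircle(W.astype(np.float32));print(c,r)
# refine: ear pixels beyond 66mm; disc edge circle fit
c=np.array(c)
for _ in range(10):
    V=W-c;rr=np.hypot(*V.T);th=np.arctan2(V[:,1],V[:,0])
    out=rr>.066
    yaw=np.angle(np.exp(3j*th[out]).sum())/3
    # collective edge: outermost radius per angle bin, disc away from ears
    pts=[]
    for k in range(72):
        a=-np.pi+k*np.pi/36;s=(th>=a)&(th<a+np.pi/36)
        rel=(a+.044-yaw+np.pi/3)%(2*np.pi/3)-np.pi/3
        if s.any() and abs(rel)>.45: pts.append(V[s][rr[s].argmax()]+c)
    pts=np.array(pts);A=np.c_[2*pts,np.ones(len(pts))];x=np.linalg.lstsq(A,(pts**2).sum(1),rcond=None)[0]
    c=x[:2]
print('c',c,'R',np.sqrt(x[2]+c@c),'yaw',np.degrees(yaw),'z med',np.median(P[m][:,2]))
for k in range(3):
    a=yaw+k*2*np.pi/3;e=c+.062*np.array([np.cos(a),np.sin(a)])
    s=np.hypot(*(P[...,:2]-e).transpose(2,0,1))<.008
    print('ear',np.degrees(a),e,np.median(P[s][:,2]),np.hypot(*e))
bg=cv2.resize(d['color'][150:290,200:380,::-1],None,fx=4,fy=4);cv2.imwrite('pics/crop.png',bg)
print('tall things near:')
for z0 in (.05,.12,.2): 
  s=(P[...,2]>z0)&(P[...,0]<.75)&(P[...,0]>.25); 
  q=P[s]; q=q[(abs(q[:,1]-c[1])<.3)]; q=q[np.hypot(*(q[:,:2]-c).T)>.08]
  print(z0, np.round(np.unique(np.round(q[:,:2]/.03)*.03,axis=0),2).tolist()[:60])
E
```

```text
2443
(0.4899292290210724, 0.19729731976985931) 0.07342417538166046
c [0.48949549 0.19679819] R 0.06310972962166755 yaw -20.466247693855816 z med 0.11726440436060992
ear -20.466247693855816 [0.54758194 0.17511955] 0.11598559841484801 0.574902461037558
ear 99.53375230614417 [0.47922651 0.25794186] 0.1169642728564177 0.5442352934236196
ear 219.53375230614418 [0.441678   0.15733317] 0.11692495842764106 0.46886371421566386
tall things near:
0.05 [[0.24, 0.48], [0.24, 0.51], [0.27, 0.45], [0.27, 0.48], [0.27, 0.51], [0.33, 0.24], [0.33, 0.27], [0.36, 0.21], [0.36, 0.24], [0.36, 0.27], [0.39, 0.21], [0.39, 0.24], [0.39, 0.27], [0.42, -0.09], [0.45, -0.09], [0.48, -0.06], [0.51, -0.09], [0.51, -0.06], [0.51, -0.03], [0.51, 0.09], [0.54, -0.09], [0.54, -0.06], [0.54, -0.03], [0.54, -0.0], [0.57, -0.09], [0.57, -0.06], [0.57, -0.03], [0.57, -0.0], [0.6, -0.09], [0.6, -0.06], [0.6, -0.03], [0.6, 0.0], [0.63, -0.09], [0.63, -0.06], [0.63, -0.03], [0.63, -0.0], [0.66, -0.09], [0.66, -0.06], [0.66, -0.03], [0.69, -0.09], [0.69, -0.06], [0.69, -0.03], [0.72, 0.0], [0.72, 0.03], [0.72, 0.09], [0.72, 0.12], [0.72, 0.21], [0.72, 0.24], [0.72, 0.27], [0.72, 0.3], [0.75, 0.0], [0.75, 0.03], [0.75, 0.09], [0.75, 0.15], [0.75, 0.21], [0.75, 0.24], [0.75, 0.27], [0.75, 0.3]]
0.12 [[0.24, 0.48], [0.24, 0.51], [0.27, 0.45], [0.27, 0.48], [0.27, 0.51], [0.51, 0.09], [0.6, -0.09], [0.6, -0.06], [0.63, -0.09], [0.63, -0.06], [0.63, -0.03], [0.66, -0.09], [0.66, -0.06], [0.66, -0.03], [0.69, -0.09], [0.69, -0.06]]
0.2 [[0.24, 0.48], [0.24, 0.51], [0.27, 0.45], [0.27, 0.48], [0.27, 0.51], [0.51, 0.09], [0.6, -0.09], [0.6, -0.06], [0.63, -0.09], [0.63, -0.06], [0.63, -0.03], [0.66, -0.09], [0.66, -0.06]]
```

View pics/crop.png

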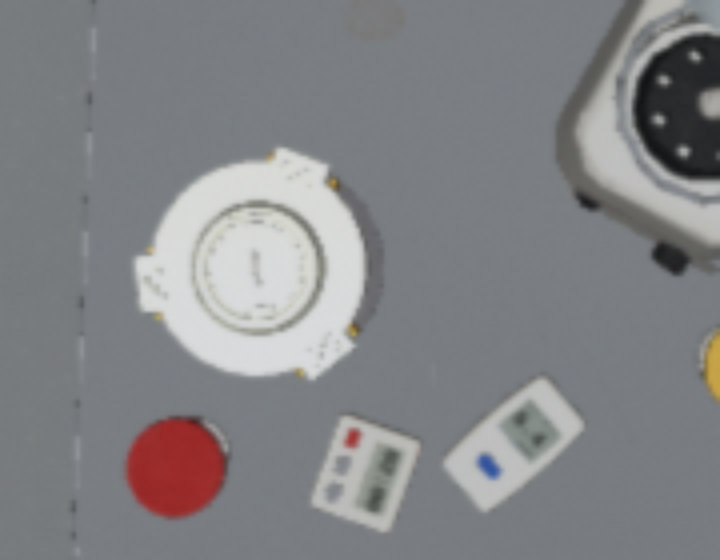

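```bash
cat >go.py <<'E'
from h import *
from rig import status
import sys
c=np.array([.4895,.1968]);yaw=-20.5
def show(k,z):
    s=status.get_state();T=R.from_euler('xyz',s['tcp_rot']);a=np.radians(yaw+120*k)
    t=np.r_[c+.062*np.array([np.cos(a),np.sin(a)]),z]
    x=T.as_matrix()[:,0];cur=np.arctan2(x[1],x[0])
    d=(a-cur+np.pi/2)%np.pi-np.pi/2
    G=R.from_euler('xyz',[np.pi,0,cur+d])
    print('shift',np.round(T.inv().apply(t-s['eef_pos']),4),'turn/90',np.round((T.inv()*G).as_rotvec()/(np.pi/2),3),'pos',s['eef_pos'].round(4),'F',s['ft_force'].round(1),'t',s['time'],s['q'].round(2))
show(int(sys.argv[1]),float(sys.argv[2]))
E
python3 go.py 0 .16
```

```text
shift [-0.411  -0.2225  0.0732] turn/90 [-0.001 -0.    -0.068] pos [0.2799 0.5583 0.2329] F [0.3 0.2 0.2] t 0.1 [ 1.1   0.35  1.63  0.    1.16 -0.  ]
```

```bash
python3 -m jog '[-0.1,-0.055,0,0,0,-0.03,0, -0.2,-0.11,0,0,0,-0.068,0, -0.3,-0.165,0,0,0,-0.068,0, -0.411,-0.2225,0.02,0,0,-0.068,0, -0.411,-0.2225,0.04,0,0,-0.068,0, -0.411,-0.2225,0.04,0,0,-0.068,0, -0.411,-0.2225,0.06,0,0,-0.068,0, -0.411,-0.2225,0.06,0,0,-0.068,0, -0.411,-0.2225,0.07,0,0,-0.068,0, -0.411,-0.2225,0.0732,0,0,-0.068,0, -0.411,-0.2225,0.0732,0,0,-0.068,0, -0.411,-0.2225,0.0732,0,0,-0.068,0, -0.411,-0.2225,0.0732,0,0,-0.068,0, -0.411,-0.2225,0.0732,0,0,-0.068,0, -0.411,-0.2225,0.0732,0,0,-0.068,0, -0.411,-0.2225,0.0732,0,0,-0.068,0]' 10; python3 go.py 0 .14
python3 - <<'E'
from rig import eyes
import cv2
d=eyes.snapshot('wrist');cv2.imwrite('pics/w1.png',d['color'][...,::-1])
E
```

```text
time: 1.43
eef_pos: [0.5474, 0.1767, 0.1608]
tcp_rot: [3.141, 0.0, 2.785]
ft_force: [0.6, 0.4, 0.1]
grip_width: 0.0009
gripper_force: 0.0
shift [-0.0007 -0.0014  0.0208] turn/90 [0.    0.    0.001] pos [0.5474 0.1767 0.1608] F [0.6 0.4 0.1] t 1.4333 [ 0.31  0.36  1.81  0.    0.98 -0.9 ]
```

View pics/w1.png

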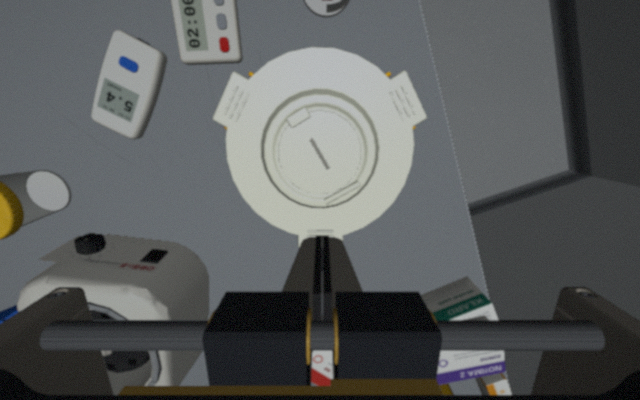

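The wrist view shows the closed tips centred over ear a at about (321,237). I press gently, in small rows.

```bash
python3 -m jog '[0,-0.001,0.01,0,0,0,0, 0,-0.001,0.018,0,0,0,0, 0,-0.001,0.02,0,0,0,0, 0,-0.001,0.021,0,0,0,0, 0,-0.001,0.022,0,0,0,0, 0,-0.001,0.023,0,0,0,0, 0,-0.001,0.024,0,0,0,0, 0,-0.001,0.025,0,0,0,0, 0,-0.001,0.026,0,0,0,0, 0,-0.001,0.027,0,0,0,0]'; python3 -m jog '[0,0,0.001,0,0,0,0, 0,0,0.002,0,0,0,0, 0,0,0.003,0,0,0,0]';python3 -m jog '[0,0,0.001,0,0,0,0, 0,0,0.002,0,0,0,0, 0,0,0.002,0,0,0,0]'
```

```text
time: 2.32
eef_pos: [0.5484, 0.1747, 0.1343]
tcp_rot: [3.141, 0.002, 2.784]
ft_force: [0.4, -2.2, 6.6]
grip_width: 0.0007
gripper_force: 3.4
time: 2.57
eef_pos: [0.5479, 0.1747, 0.1308]
tcp_rot: [3.141, 0.001, 2.783]
ft_force: [-1.0, 0.9, -0.5]
grip_width: 0.0002
gripper_force: 0.0
time: 2.82
eef_pos: [0.5475, 0.1746, 0.1286]
tcp_rot: [-3.142, -0.0, 2.784]
ft_force: [-0.7, -1.0, 6.4]
grip_width: 0.0005
gripper_force: 2.8
```

```bash
python3 -m jog '[0,0,0.001,0,0,0,0, 0,0,0.001,0,0,0,0]';python3 -m jog '[0,0,0.001,0,0,0,0, 0,0,0.001,0,0,0,0]'
```

```text
time: 2.98
eef_pos: [0.5476, 0.1746, 0.1282]
tcp_rot: [3.142, 0.0, 2.784]
ft_force: [-3.4, -1.4, 12.4]
grip_width: 0.0001
gripper_force: 5.9
time: 3.15
eef_pos: [0.5476, 0.1747, 0.1279]
tcp_rot: [3.141, 0.0, 2.784]
ft_force: [-4.7, -2.3, 18.1]
grip_width: 0.0007
gripper_force: 9.1
```

Ear a is firm at TCP height 0.128, so it is home. I lift and move to ear b.

```bash
python3 -m jog '[0,0,-0.02,0,0,0,0, 0,0,-0.04,0,0,0,0, 0,0,-0.04,0,0,0,0, 0,0,-0.04,0,0,0,0]';python3 go.py 1 .16
```

```text
time: 3.48
eef_pos: [0.5479, 0.1748, 0.1669]
tcp_rot: [3.14, 0.001, 2.784]
ft_force: [-0.7, -0.3, -0.2]
grip_width: 0.0002
gripper_force: 0.0
shift [0.0935 0.0538 0.0069] turn/90 [0.001 0.    0.667] pos [0.5479 0.1748 0.1669] F [-0.7 -0.3 -0.2] t 3.4833 [ 0.31  0.35  1.8   0.    0.99 -0.91]
```

```bash
python3 -m jog '[0.03,0.018,0,0,0,0.075,0, 0.06,0.036,0,0,0,0.15,0, 0.0935,0.0538,0,0,0,0.225,0, 0.0935,0.0538,0,0,0,0.3,0, 0.0935,0.0538,0,0,0,0.375,0, 0.0935,0.0538,0,0,0,0.45,0, 0.0935,0.0538,0,0,0,0.525,0, 0.0935,0.0538,0,0,0,0.6,0, 0.0935,0.0538,0,0,0,0.667,0, 0.0935,0.0538,0.003,0,0,0.667,0, 0.0935,0.0538,0.007,0,0,0.667,0, 0.0935,0.0538,0.007,0,0,0.667,0, 0.0935,0.0538,0.007,0,0,0.667,0, 0.0935,0.0538,0.007,0,0,0.667,0]';python3 go.py 1 .137
python3 - <<'E'
from h import *
from rig import eyes
d=eyes.snapshot('top');P=cloud(d);c=np.array([.4895,.1968])
for k in (0,2):
    a=np.radians(-20.5+120*k);e=c+.062*np.array([np.cos(a),np.sin(a)])
    print(k,np.median(P[np.hypot(*(P[...,:2]-e).transpose(2,0,1))<.008][:,2]))
E
```

```text
time: 4.65
eef_pos: [0.4786, 0.2577, 0.159]
tcp_rot: [-3.141, 0.0, 1.737]
ft_force: [0.7, -0.8, -0.0]
grip_width: 0.0005
gripper_force: 0.0
shift [0.0002 0.0007 0.022 ] turn/90 [-0.     0.     0.001] pos [0.4786 0.2577 0.159 ] F [ 0.7 -0.8 -0. ] t 4.65 [0.49 0.31 1.88 0.   0.95 0.32]
0 0.1075507499069494
2 0.1164506791395481
```

Ear a has dropped by 8.5 mm, so it clicked. Ear b next.

```bash
python3 -m jog '[0,0,0.01,0,0,0,0, 0,0,0.017,0,0,0,0, 0,0,0.019,0,0,0,0, 0,0,0.02,0,0,0,0, 0,0,0.021,0,0,0,0, 0,0,0.022,0,0,0,0, 0,0,0.023,0,0,0,0, 0,0,0.024,0,0,0,0, 0,0,0.025,0,0,0,0]'; python3 -m jog '[0,0,0.001,0,0,0,0, 0,0,0.002,0,0,0,0, 0,0,0.003,0,0,0,0]';python3 -m jog '[0,0,0.001,0,0,0,0, 0,0,0.002,0,0,0,0, 0,0,0.002,0,0,0,0]';python3 -m jog '[0,0,0.001,0,0,0,0, 0,0,0.001,0,0,0,0]'
```

```text
time: 5.45
eef_pos: [0.4791, 0.2584, 0.1352]
tcp_rot: [3.14, -0.001, 1.736]
ft_force: [-2.8, 0.6, 9.0]
grip_width: 0.0002
gripper_force: 4.6
time: 5.7
eef_pos: [0.4795, 0.259, 0.1333]
tcp_rot: [3.139, -0.002, 1.736]
ft_force: [-1.7, 2.2, 6.0]
grip_width: 0.0008
gripper_force: 2.8
time: 5.95
eef_pos: [0.4788, 0.2578, 0.1292]
tcp_rot: [3.141, 0.0, 1.736]
ft_force: [0.0, 0.6, 2.0]
grip_width: 0.0006
gripper_force: 0.4
time: 6.12
eef_pos: [0.4789, 0.2579, 0.1287]
tcp_rot: [3.141, -0.0, 1.736]
ft_force: [-1.0, -0.0, 6.6]
grip_width: 0.0006
gripper_force: 3.2
```

```bash
python3 -m jog '[0,0,0.001,0,0,0,0, 0,0,0.002,0,0,0,0]';python3 -m jog '[0,0,-0.02,0,0,0,0, 0,0,-0.04,0,0,0,0, 0,0,-0.04,0,0,0,0, 0,0,-0.04,0,0,0,0]';python3 go.py 2 .16
```

```text
time: 6.28
eef_pos: [0.479, 0.258, 0.1278]
tcp_rot: [3.141, -0.0, 1.736]
ft_force: [-8.1, -2.9, 29.0]
grip_width: 0.001
gripper_force: 14.6
time: 6.62
eef_pos: [0.4793, 0.258, 0.1669]
tcp_rot: [3.14, -0.0, 1.736]
ft_force: [-1.0, -1.5, -0.4]
grip_width: 0.0003
gripper_force: 0.0
shift [-0.0931 -0.0536  0.0068] turn/90 [ 0.001 -0.001  0.666] pos [0.4793 0.258  0.1669] F [-1.  -1.5 -0.4] t 6.6167 [ 0.49  0.3   1.87 -0.    0.97  0.33]
```

```bash
python3 -m jog '[-0.03,-0.018,0,0,0,0.075,0, -0.06,-0.036,0,0,0,0.15,0, -0.0931,-0.0536,0,0,0,0.225,0, -0.0931,-0.0536,0,0,0,0.3,0, -0.0931,-0.0536,0,0,0,0.375,0, -0.0931,-0.0536,0,0,0,0.45,0, -0.0931,-0.0536,0,0,0,0.525,0, -0.0931,-0.0536,0,0,0,0.6,0, -0.0931,-0.0536,0,0,0,0.666,0, -0.0931,-0.0536,0.003,0,0,0.666,0, -0.0931,-0.0536,0.007,0,0,0.666,0, -0.0931,-0.0536,0.007,0,0,0.666,0, -0.0931,-0.0536,0.007,0,0,0.666,0, -0.0931,-0.0536,0.007,0,0,0.666,0]';python3 go.py 2 .137
python3 - <<'E'
from h import *
from rig import eyes
d=eyes.snapshot('top');P=cloud(d);c=np.array([.4895,.1968])
for k in (0,1):
    a=np.radians(-20.5+120*k);e=c+.062*np.array([np.cos(a),np.sin(a)])
    print(k,np.median(P[np.hypot(*(P[...,:2]-e).transpose(2,0,1))<.008][:,2]))
E
```

```text
time: 7.78
eef_pos: [0.441, 0.1571, 0.1591]
tcp_rot: [-3.141, 0.001, 0.691]
ft_force: [0.5, 0.1, 0.2]
grip_width: 0.0003
gripper_force: 0.0
shift [0.0007 0.0002 0.0221] turn/90 [-0.     0.     0.001] pos [0.441  0.1571 0.1591] F [0.5 0.1 0.2] t 7.7833 [ 0.34  0.2   2.03 -0.    0.91  1.22]
0 0.1084980880797094
1 0.10853168638334582
```

```bash
python3 -m jog '[0,0,0.01,0,0,0,0, 0,0,0.017,0,0,0,0, 0,0,0.019,0,0,0,0, 0,0,0.02,0,0,0,0, 0,0,0.021,0,0,0,0, 0,0,0.022,0,0,0,0, 0,0,0.023,0,0,0,0, 0,0,0.024,0,0,0,0, 0,0,0.025,0,0,0,0]'; python3 -m jog '[0,0,0.001,0,0,0,0, 0,0,0.002,0,0,0,0, 0,0,0.003,0,0,0,0]';python3 -m jog '[0,0,0.001,0,0,0,0, 0,0,0.002,0,0,0,0, 0,0,0.002,0,0,0,0]';python3 -m jog '[0,0,0.001,0,0,0,0, 0,0,0.001,0,0,0,0]'
```

```text
time: 8.58
eef_pos: [0.4412, 0.157, 0.1351]
tcp_rot: [3.141, 0.0, 0.69]
ft_force: [-5.4, -3.0, 18.8]
grip_width: 0.0004
gripper_force: 9.5
time: 8.83
eef_pos: [0.4422, 0.1574, 0.1339]
tcp_rot: [3.141, -0.002, 0.69]
ft_force: [-9.5, -4.4, 42.5]
grip_width: 0.0004
gripper_force: 21.0
time: 9.08
eef_pos: [0.442, 0.1573, 0.1317]
tcp_rot: [3.141, -0.002, 0.69]
ft_force: [1.1, -0.0, -0.1]
grip_width: 0.0007
gripper_force: 0.0
time: 9.25
eef_pos: [0.4414, 0.1572, 0.1286]
tcp_rot: [3.141, -0.001, 0.69]
ft_force: [0.2, -0.1, 0.0]
grip_width: 0.0003
gripper_force: 0.0
```

```bash
python3 -m jog '[0,0,0.001,0,0,0,0, 0,0,0.001,0,0,0,0]';python3 -m jog '[0,0,0.001,0,0,0,0, 0,0,0.001,0,0,0,0]'
```

```text
time: 9.42
eef_pos: [0.4414, 0.1572, 0.1279]
tcp_rot: [3.141, -0.0, 0.69]
ft_force: [-2.7, -1.4, 12.0]
grip_width: 0.0008
gripper_force: 6.2
time: 9.58
eef_pos: [0.4415, 0.1573, 0.1275]
tcp_rot: [3.141, -0.0, 0.69]
ft_force: [-5.4, -2.4, 21.5]
grip_width: 0.0004
gripper_force: 10.9
```

Firm. I retreat well up and check every ear and the bystanders.

```bash
python3 -m jog '[0,0,-0.03,0,0,0,0, 0,0,-0.07,0,0,0,0, 0,0,-0.1,0,0,0,0, -0.08,0,-0.13,0,0,0,0, -0.12,0,-0.13,0,0,0,0, -0.15,0,-0.13,0,0,0,0, -0.15,0,-0.13,0,0,0,0, -0.15,0,-0.13,0,0,0,0]'
python3 - <<'E'
from h import *
from rig import eyes
d=eyes.snapshot('top');P=cloud(d);c=np.array([.4895,.1968])
for k in range(3):
    a=np.radians(-20.5+120*k);e=c+.062*np.array([np.cos(a),np.sin(a)])
    print(k,np.median(P[np.hypot(*(P[...,:2]-e).transpose(2,0,1))<.008][:,2]))
cv2.imwrite('pics/top2.png',d['color'][...,::-1])
E
```

```text
time: 10.25
eef_pos: [0.3214, 0.0595, 0.2561]
tcp_rot: [-3.141, 0.002, 0.689]
ft_force: [0.8, 0.6, 0.1]
grip_width: 0.0004
gripper_force: 0.0
0 0.10745477986666474
1 0.10800218427346686
2 0.10768319852432884
```

View pics/top2.png

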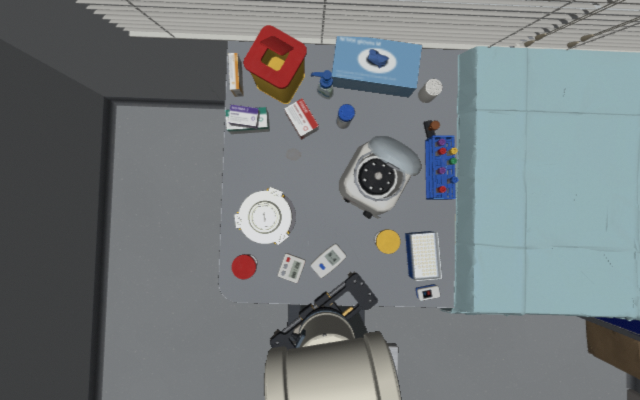

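The three ears read level (about 108 mm). The lid is still near (264,216), the bystanders look unmoved, and the arm is clear of everything.

```bash
python3 -c "
from rig import job
print(job.job_done())"
```

```text
the job is handed in; nothing more can be done
None
```

I pressed the three ears down one after another until each gave way and stood firm; the lid measures level at about 108 mm all round, no bystander appears to have moved, the highest force I read was about 43 N, and the job is handed in (no verdict was returned).

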